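# Clear the vase and log the stock basket

## Task

Someone left the grey vase where the stock basket belongs: set it down upright, wholly on the round cork mat. Then slide the basket gently into the reader's corner until it is flush against both the side rail and the rear stop, with all three orange tabs pushed in, and after that press the green button fully down and let it come up again. Leave everything else on the counter where it is.

Things in the scene. Friction and masses are not known exactly. Their poses are not given: they have to be found in the camera images.
- reader: Stock reader fixed to the counter: a flat grey pad, flush with the counter, with a corner of two metal rails. Origin: on the counter, middle of the pad's blue basket outline (120 x 170 mm); x points away from the robot to the rear stop, y left to the side rail, z up. Left of the side rail a grey console, 45 mm tall, y 105 to 169 mm, x -35 to 75 mm, carries the button.
- side_rail_face (a point): Middle of the upper edge of the fixed side rail's face, 50 mm up, at reader y = 85 mm; the face looks to -y and runs from reader x = -150 to 75 mm, so it can guide the basket.
- rear_stop_zone (a point): Point on the counter at reader x = 60, y = 17 mm: middle of the range of the rear stop, a metal bar parallel to reader y, 50 mm tall, 20 mm thick, reader y -45 to 80 mm. The bar is adjustable: its front face lies anywhere within 10 mm before or behind this point, set anew each time and not measured; find it by feel. It does not give way when pushed.
- rear_tab_left (a joint): Orange bowed feeler tab (64 mm wide, gently sloped ends) in the rear stop's face, centred at reader y = 47 mm, 35 mm above the counter. m: 0 = standing 8 mm proud, 0.008 = pushed in flush with the stop's face. Weak spring (about 0.1 N out, 0.3 N in), so it creeps out if the basket slides back.
- rear_tab_right (a joint): The same kind of tab in the rear stop, centred at reader y = -13 mm.
- side_tab (a joint): The same kind of tab in the side rail's face, at reader x = 0, 35 mm above the counter; pushed in towards +y.
- basket: Loose woven brown basket with two tins fixed inside, 120 mm (its x) x 170 mm (its y), 80 mm tall, flat vertical sides, wall 8 mm; 0.5 to 0.9 kg, so sliding it takes roughly 3 to 10 N. Origin: middle of its underside. It starts to the right of the outline, nearer the robot, somewhat turned.
- vase: Loose grey vase standing on the blue outline, 150 mm tall, 90 mm across its belly (35 to 65 mm up), foot 64 mm across, straight neck 40 mm across from 105 to 145 mm up, lip 46 mm across. 0.35 to 0.55 kg. Origin: middle of its underside, z up.
- cork_mat: Round cork mat fixed to the counter, 156 mm across, 4 mm thick. Origin: middle of its underside.
- blue_trivet: Square blue tile fixed to the counter, 150 mm, 4 mm thick; not the place for the vase. Origin: middle of its underside.
- log_button_top (a point): Centre of the top of the reader's green round push button (32 mm across) on the console; it is pressed straight down.
- log_button (a joint): Travel of the button, m: 0 = up, 0.006 = fully down (about 6 N); springs back.
- oil_bottle: Bystander: green glass bottle, 200 mm tall, 64 mm across. Origin: middle of its underside.
- pasta_jar: Bystander: amber jar with a wooden lid, 150 mm tall, 90 mm across. Origin: middle of its underside.
- bean_can: Bystander: can, 100 mm tall, 72 mm across. Origin: middle of its underside.
- mug: Bystander: white mug, 90 mm tall, 80 mm across. Origin: middle of its underside.
- cereal_box: Bystander: upright carton, 60 x 150 x 190 mm. Origin: middle of its underside.
- spice_jar: Bystander: small jar, 70 mm tall, 48 mm across, on the robot's side of the pad. Origin: middle of its underside.

How it is judged (in metres and radians):
On the way, in this order (a step that is already met when the one before it is completed fails the run):
1. the vase stands upright on the cork mat, let go (horizontal distance between vase and cork_mat below 0.045 m and angle between vase's own z axis and vertical below 0.1 rad and height (world z) of vase below 0.008 m and contact force between the fingers and vase below 0.1 N), for 0.2 s.
2. the basket is home: all three tabs pushed in by it (value of joint each of rear_tab_left, rear_tab_right, side_tab above 0.005 m and angle between basket's own z axis and vertical below 0.1 rad and x of basket in the frame of reader between -0.02 and 0.02 m and y of basket in the frame of reader between -0.006 and 0.006 m), for 0.2 s.
3. the button is pressed fully down with the basket home (all of step 2 and value of joint log_button above 0.005 m), for 0.03 s.
At the end, for the whole second after the job is handed in: Vase released, upright (0.1 rad), within 45 mm of the cork mat's centre; basket upright, at rest, all three tabs in by more than 5 of 8 mm, its centre within 6 mm (y) and 20 mm (x) of the reader's origin; button up again (under 1.5 mm) (all of step 1 and all of step 2 and value of joint log_button below 0.0015 m and linear speed of each of basket, vase below 0.02 m/s); the robot touches nothing.
It fails at once if the vase is tipped over (0.5 rad) (angle between vase's own z axis and vertical above 0.5 rad).
It fails at once if the vase is dropped or batted (over 0.5 m/s while not touched by the fingers) (contact force between the fingers and vase below 0.1 N and linear speed of vase above 0.5 m/s).
It fails at once if the basket is rammed (over 100 N between it and the reader) (contact force between basket and reader above 100 N).
It fails at once if a bystander is moved more than 30 mm (distance of any of oil_bottle, pasta_jar, bean_can, mug, cereal_box, spice_jar from where it was at the start of the episode above 0.03 m).
It also fails if it takes over 72 s, if anything falls off the work surface, if the arm or the gripper's body presses on something with over 40 N, if the wrist force passes 120 N, or if a joint passes its speed limit or range.

## Robot

A 6-joint arm with a two-finger parallel gripper is mounted at the origin on the work surface. World frame = base frame: x ahead of the robot, y to its left, z up, the work surface at z = 0. Lengths are in mm, angles in degrees, forces in N, time in s.
With the tool pointing down it reaches from about 300 to 850 mm from the base axis. Payload 4.2 kg.
Tool frame: the origin (TCP) lies midway between the tips of the shut fingers; the grasp point (between the pads) lies 19 mm behind it (env.grip_point_offset is the distance from the TCP to the grasp point, in mm); z points along the fingers, x is the direction in which the jaws open and shut, and the axes are right-handed (so a half turn about z gives the same grasp; the last joint's range is limited). The gripper opens to 91 mm and grips with 3 to 60 N. Pads are 32 mm wide; open, the fingers measure 118 mm over their backs; the gripper's body (76 mm by 178 mm) begins 60 mm behind the grasp point.
Start: joints at [-71.677, 18.312, 89.639, -0, 72.044, -1.146], TCP at [191.65, -542.138, 213.976] pointing down, gripper open.
Joint ranges: [-177.97, 177.97], [-48.28, 115.42], [12.27, 149.76], [-77.06, 257.06], [2.81, 150.46], [-146.56, 146.56]. Speed limits (degrees/s): [147.25, 147.25, 180, 180, 180, 180].

## Interface

Orientations are given as [roll, pitch, yaw] about the fixed x, y, z axes, in that order (R = Rz(yaw) Ry(pitch) Rx(roll)).
In Python, from workcell import env gives the robot as it stands.
- The arm moves only by the shell command python3 -m pendant 'ROWS' [FORCE]. ROWS is JSON, a list of rows, each an object with "xyz": the shift along the tool's x, y, z in m, a list of three; "roll": the turn about the tool's z in degrees; "jaw": the closure, from 0 (fully open) to 1 (shut). A call has exactly 8 rows; each row is the pose to reach, as a shift and turn from the pose commanded when the call began, along the tool's axes at that moment; what a row does not reach only later rows make up. A row lasts 1/8 s, in which the tool goes at most 62.5 mm and 10.7 degrees, less where a joint would pass 70% of its speed; a pose out of reach is approached as far as the arm can. A call with a gripper value outside its range is refused whole. The fingers move at their own pace and stop on an object; FORCE is the grip in N (left out, the last holds). Time passes only in rows, so rows that repeat a pose let the fingers close, or fill a call up. It gives the time, the measured TCP pose, the force and the opening at its end, in the units of the state.
- env.state(): the state, without advancing time (a new reading comes with each control period).
- env.grab_frame(name): name is "side" or "top"; returns (picture, depth): 420x560x3 uint8, blue, green, red; 420x560 float32, mm along the optical axis (not along the pixel's ray), 0 where there is no reading.
- env.camera_params(name): a dict with "camera_matrix" (3x3 intrinsics, pixels), "cam_to_world" (4x4, takes a point from camera to world coordinates). Camera axes: x right, y up, looking along -z (the intrinsics and any distortion apply to the point x, -y, -z); pixel columns grow to the right and rows downward; lengths in mm; the calibration is good to about 2 mm. A picture is of the moment at which its call begins. camera_params takes no time and is no camera call.
- env.job_done(): hands the job in, once; it reports no verdict.
The state is a dict: "time_s": time; "qpos": joint angles; "qvel": joint speeds; "effort": joint torques, N m; "ee_pos": TCP position; "ee_rot": TCP orientation; "force": force on the tool from outside, world axes, zero at the start; "torque": the same for the moment, N m; "gripper_width": finger opening in mm.
Only numpy, scipy, OpenCV 4.12 (cv2) and the standard library are available. Lean on these libraries where they do the work, as an engineer would, in place of code of your own. Each camera call takes 0.05 s, during which the arm holds its last target. There are 200 camera calls.

## Working session

There is one attempt and no reset: what is moved stays moved. The work goes in short steps, Python scripts to look and compute and a shell command to move; the robot and the scene stay as the last step left them, time stands still between calls to the robot, and variables do not carry over. Pictures are saved under pics/ and viewed, about 8 in all and at most 12, crops included, and the job is handed in when it is done.

```bash
mkdir -p pics; cat > h.py <<'E'
import numpy as np, cv2
from workcell import env
def grab(n,out):
    p,d=env.grab_frame(n); cv2.imwrite(f'pics/{out}.png',p); np.save(f'pics/{out}.npy',d); return p,d
def w(n,u,v,z):
    P=env.camera_params(n);K=np.array(P['camera_matrix']);T=np.array(P['cam_to_world'])
    r=np.linalg.inv(K)@[u,v,1]; r=T[:3,:3]@(r*[1,-1,-1]); o=T[:3,3]
    return o+r*(z-o[2])/r[2]
def cloud(n,d):
    P=env.camera_params(n);K=np.array(P['camera_matrix']);T=np.array(P['cam_to_world'])
    v,u=np.mgrid[:d.shape[0],:d.shape[1]]
    r=np.stack([(u-K[0,2])/K[0,0],-(v-K[1,2])/K[1,1],-np.ones(d.shape)],-1)*d[...,None]
    return r@T[:3,:3].T+T[:3,3]
E
python3 - <<'E'
from h import *
for n in('top','side'): grab(n,n+'0'); print(env.camera_params(n))
print(env.state())
E
```

```text
{'camera_matrix': array([[483.69748563,   0.        , 276.70182636],
       [  0.        , 483.69748563, 210.88755284],
       [  0.        ,   0.        ,   1.        ]]), 'cam_to_world': array([[-7.15467901e-03,  9.88567187e-01, -1.50611177e-01,
         3.73831716e+02],
       [-9.99931993e-01, -5.68560034e-03,  1.01824747e-02,
         5.94874996e+00],
       [ 9.20974545e-03,  1.50673787e-01,  9.88540637e-01,
         1.21180730e+03],
       [ 0.00000000e+00,  0.00000000e+00,  0.00000000e+00,
         1.00000000e+00]])}
{'camera_matrix': array([[536.39286706,   0.        , 282.23318006],
       [  0.        , 536.39286706, 207.58955222],
       [  0.        ,   0.        ,   1.        ]]), 'cam_to_world': array([[-8.63358731e-01,  4.01345585e-01, -3.05832344e-01,
         5.74581395e+01],
       [-5.04479568e-01, -6.73838670e-01,  5.39853510e-01,
         8.40800853e+02],
       [ 1.05861623e-02,  6.20373410e-01,  7.84235147e-01,
         1.29695541e+03],
       [ 0.00000000e+00,  0.00000000e+00,  0.00000000e+00,
         1.00000000e+00]])}
{'time_s': 0.1, 'qpos': array([-7.16789398e+01,  1.83478396e+01,  8.96987375e+01,  1.37784115e-03,
        7.20433889e+01, -1.14618247e+00]), 'qvel': array([-0.01457022, -0.13025825, -0.1767258 , -0.07796362,  0.0701063 ,
       -0.03482517]), 'effort': array([-6.82933460e-04, -4.13334703e+01, -2.32510436e+01,  7.28719379e-02,
        4.21622931e-02, -4.31546425e-05]), 'ee_pos': array([ 191.49517932, -541.7059339 ,  213.21033499]), 'ee_rot': array([-1.79996891e+02,  8.99218254e-02, -7.05331807e+01]), 'force': array([0.55209785, 0.15876296, 0.30779984]), 'torque': array([ 0.02570494, -0.03090751, -0.00535076]), 'gripper_width': 91.44366290095601}
```

View pics/top0.png

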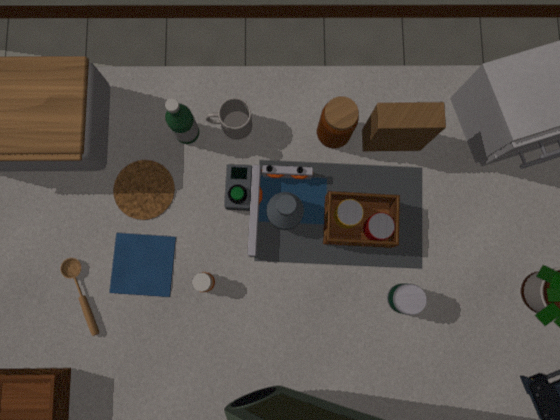

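View pics/side0.png

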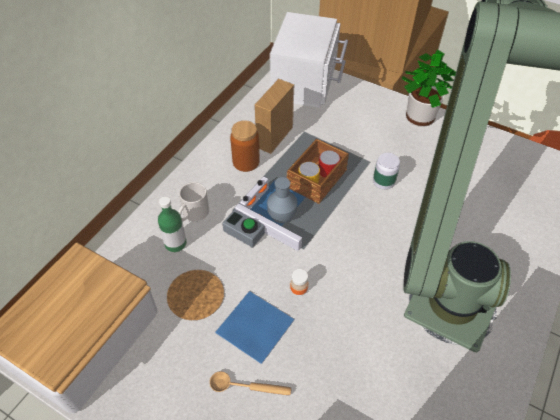

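The top view has the vase at about (287,204), cork at (144,190), basket around (362,220), rail at (255,220), button at (237,194) and rear stop at (287,172). The spice jar is at (204,282). I'll enlarge it for accuracy.

```bash
python3 - <<'E'
from h import *
p=cv2.imread('pics/top0.png'); d=np.load('pics/top0.npy')
c=cv2.resize(p[150:275,215:430],None,fx=3.7,fy=3.7,interpolation=cv2.INTER_CUBIC)
c=cv2.convertScaleAbs(c,alpha=1.8,beta=10); cv2.imwrite('pics/crop1.png',c)
C=cloud('top',d)
def med(m,n): print(n,m.sum(),np.round(C[m].mean(0),1),np.round(C[m].min(0),1),np.round(C[m].max(0),1))
X,Y,Z=C[...,0],C[...,1],C[...,2]
u=np.arange(560)[None,:]+0*Z; v=np.arange(420)[:,None]+0*Z
b=lambda a,c,e,f:(u>a)&(u<c)&(v>e)&(v<f)&(d>0)
med(b(265,310,180,225)&(Z>138),'vase lip')
med(b(108,180,155,225)&(Z>1)&(Z<9),'cork')
m=b(318,405,185,255)&(Z>72)&(Z<86); med(m,'basket rim')
print(cv2.minAreaRect(C[m][:,:2].astype(np.float32)))
for k,z in(('rail',(44,56)),('console',(40,52))):
    q=b(246,262,170,262) if k=='rail' else b(220,250,160,215)
    q&=(Z>z[0])&(Z<z[1]); med(q,k); print(cv2.minAreaRect(C[q][:,:2].astype(np.float32)))
q=b(262,314,158,185)&(Z>44)&(Z<56); med(q,'stop'); print(cv2.minAreaRect(C[q][:,:2].astype(np.float32)))
med(b(224,250,182,206)&(Z>47)&(Z<70),'button?')
# rectangle of pad by shade
med(b(220,425,155,275)&(Z>40),'all')
E
```

```text
vase lip 302 [552.1 -24.8 150.4] [530.5 -46.  144.8] [574.2  -3.5 156.3]
cork 3560 [614.7 331.    4.3] [525.8 239.3   1. ] [703.2 422.8   9. ]
basket rim 988 [ 527.1 -215.6   80.1] [ 465.5 -298.2   72. ] [ 593.7 -121.3   85.9]
((529.7705688476562, -208.9474639892578), (171.78501892089844, 121.24044799804688), 86.57738494873047)
rail 785 [554.7  52.4  49.8] [444.2  34.6  44. ] [651.6  66.6  55.4]
((547.901611328125, 50.4457893371582), (207.40606689453125, 31.903520584106445), 0.12319746613502502)
console 768 [621.   90.4  46.1] [559.7  61.4  40. ] [670.7 123.   51.8]
((615.2686157226562, 91.63099670410156), (61.87754440307617, 110.5607681274414), 89.125732421875)
stop 354 [653.  -35.2  50.2] [638.  -94.3  44. ] [666.4  27.   55.8]
((652.166259765625, -33.3015251159668), (121.38575744628906, 25.501327514648438), 87.59898376464844)
button? 368 [592.7  90.4  58.2] [565.9  61.4  47. ] [621.  120.3  69.7]
all 6065 [560.9 -74.9  68. ] [ 444.2 -298.2   40. ] [670.7 123.  156.3]
```

View pics/crop1.png

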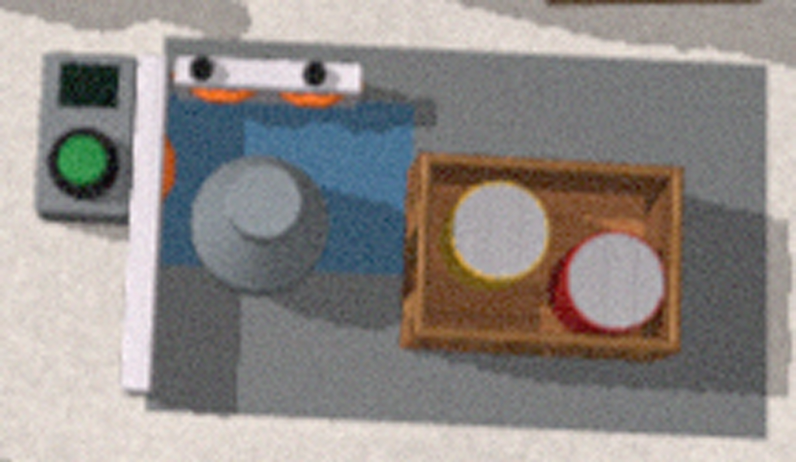

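The enlarged crop shows the rail face from (165,57) to (150,390), the stop's top front edge from (175,87) to (360,93), the button at (82,160) and the basket rim corners. Next I'll convert these to world positions.

```bash
python3 - <<'E'
from h import *
q=lambda a,b,z:np.round(w('top',215+(a+.5)/3.7-.5,150+(b+.5)/3.7-.5,z),1)
for n,a,b,z in [('rail face rear',165,57,50),('rail face front',150,390,50),('rail out rear',137,57,50),('rail out front',122,390,50),
('stop FL',175,87,50),('stop FR',360,93,50),('stop RL',177,57,50),('stop RR',360,65,50),
('bk TL',421,152,80),('bk TR',684,167,80),('bk BR',680,343,80),('bk BL',415,331,80),
('out R rear',413,104,0),('out R front',413,275,0),('btn',82,160,55),('con FL',37,215,45),('con RL',46,53,45),
('spice',0,0,70)]: print(n,q(a,b,z))
print('spice',w('top',204,280,70),'bean',w('top',408,297,100), 'mug', w('top',235,111,90),'oil',w('top',172,104,200))
p=cv2.imread('pics/top0.png'); hsv=cv2.cvtColor(p,cv2.COLOR_BGR2HSV)
for n,(lo,hi),(a,b,c,e),z in [('cork',((5,80,30),(25,255,255)),(105,182,150,228),4),('btn',((45,120,40),(80,255,255)),(220,252,180,208),55)]:
    m=cv2.inRange(hsv,lo,hi); k=np.zeros_like(m);k[c:e,a:b]=m[c:e,a:b]
    k=cv2.morphologyEx(k,cv2.MORPH_CLOSE,np.ones((9,9)))
    cc=max(cv2.findContours(k,0,2)[0],key=cv2.contourArea)
    (u,v),_,_=cv2.minAreaRect(cc); e=cv2.fitEllipse(cv2.convexHull(cc)); print(n,e,w('top',*e[0],z))
E
```

```text
rail face rear [665.4  36.2  50. ]
rail face front [444.2  46.3  50. ]
rail out rear [665.5  54.9  50. ]
rail out front [444.3  64.4  50. ]
stop FL [644.9  29.6  50. ]
stop FR [640.2 -93.3  50. ]
stop RL [665.3  28.2  50. ]
stop RR [659.3 -93.7  50. ]
bk TL [ 594.2 -129.4   80. ]
bk TR [ 583.5 -298.8   80. ]
bk BR [ 469.9 -291.1   80. ]
bk BL [ 478.6 -122.9   80. ]
out R rear [ 643.7 -134.2    0. ]
out R front [ 524.3 -131.5    0. ]
btn [594.9  90.7  55. ]
con FL [560.1 120.9  45. ]
con RL [669.8 115.9  45. ]
spice [699.3 144.1  70. ]
spice [385.61324458 165.03469056  70.        ] bean [ 343.83733594 -302.06036412  100.        ] mug [789.87707041  93.57981082  90.        ] oil [765.57282313 222.64335576 200.        ]
cork ((143.51431274414062, 189.40455627441406), (58.917823791503906, 61.39999008178711), 64.84996032714844) [614.91548373 330.97131387   4.        ]
btn ((236.67709350585938, 192.68463134765625), (12.53071403503418, 13.08539867401123), 46.508079528808594) [595.40760484  91.03100431  55.        ]
```

```bash
cat >> h.py <<'E'
from scipy.spatial.transform import Rotation as Ro
def to(x,y,z,yaw=None):
    s=env.state(); R=Ro.from_euler('xyz',s['ee_rot'],degrees=True).as_matrix()
    t=R.T@(np.array([x,y,z])-s['ee_pos'])
    print('xyz',np.round(t/1000,4),'roll',None if yaw is None else round((s['ee_rot'][2]-yaw+180)%360-180,1))
O=np.array([588.7,-45.2]);a=np.radians(-2.4);ex=np.array([np.cos(a),np.sin(a)]);ey=np.array([-np.sin(a),np.cos(a)])
def r2w(x,y): return O+x*ex+y*ey
E
R='{"xyz":[-0.367,-0.512,0],"roll":-68.1,"jaw":0}'
python3 -m pendant '[{"xyz":[-0.367,-0.512,0],"roll":-68.1,"jaw":0},{"xyz":[-0.367,-0.512,0],"roll":-68.1,"jaw":0},{"xyz":[-0.367,-0.512,0],"roll":-68.1,"jaw":0},{"xyz":[-0.367,-0.512,0],"roll":-68.1,"jaw":0},{"xyz":[-0.367,-0.512,0],"roll":-68.1,"jaw":0},{"xyz":[-0.367,-0.512,0],"roll":-68.1,"jaw":0},{"xyz":[-0.367,-0.512,0],"roll":-68.1,"jaw":0},{"xyz":[-0.367,-0.512,0],"roll":-68.1,"jaw":0}]' 25
python3 -c "
from h import *
to(552,-25,108,-2.4)"
```

```text
time_s: 1.1
ee_pos: [478.4, -130.2, 213.8]
ee_rot: [180.0, 0.0, -2.4]
force: [0.4, -1.2, -0.3]
gripper_width: 91.4
xyz [ 0.0691 -0.1082  0.1058] roll -0.0
```

```bash
python3 -m pendant '[{"xyz":[0.035,-0.054,0],"roll":0,"jaw":0},{"xyz":[0.069,-0.108,0],"roll":0,"jaw":0},{"xyz":[0.069,-0.108,0],"roll":0,"jaw":0},{"xyz":[0.069,-0.108,0.035],"roll":0,"jaw":0},{"xyz":[0.069,-0.108,0.07],"roll":0,"jaw":0},{"xyz":[0.069,-0.108,0.095],"roll":0,"jaw":0},{"xyz":[0.069,-0.108,0.105],"roll":0,"jaw":0.1},{"xyz":[0.069,-0.108,0.105],"roll":0,"jaw":0.3}]' 25
python3 -c "
from h import *
to(552,-25,108,-2.4)
grab('side','side1')
cv2.imwrite('pics/s1.png',cv2.resize(cv2.imread('pics/side1.png')[120:270,180:380],None,fx=3,fy=3,interpolation=2))"
```

```text
time_s: 2.1
ee_pos: [550.8, -27.7, 108.7]
ee_rot: [180.0, 0.1, -2.5]
force: [0.1, -0.2, 0.6]
gripper_width: 74.9
xyz [ 0.0011 -0.0027  0.0007] roll -0.1
```

View pics/s1.png

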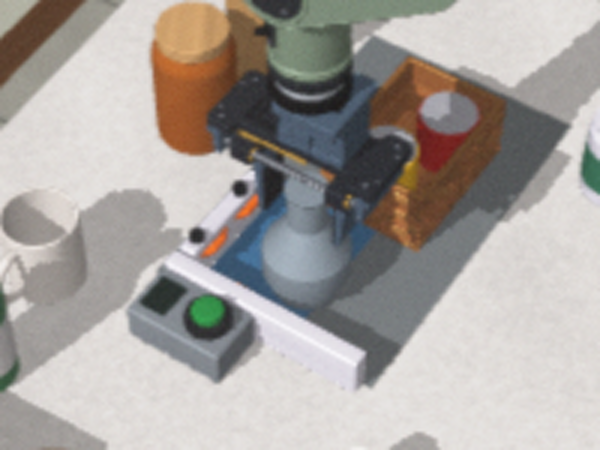

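The crop shows the fingers straddling the neck at about (300,210), so I'll close and lift.

```bash
python3 -m pendant '[{"xyz":[0.001,-0.002,0],"roll":0,"jaw":0.6},{"xyz":[0.001,-0.002,0],"roll":0,"jaw":1},{"xyz":[0.001,-0.002,0],"roll":0,"jaw":1},{"xyz":[0.001,-0.002,0],"roll":0,"jaw":1},{"xyz":[0.001,-0.002,0],"roll":0,"jaw":1},{"xyz":[0.001,-0.002,-0.01],"roll":0,"jaw":1},{"xyz":[0.001,-0.002,-0.03],"roll":0,"jaw":1},{"xyz":[0.001,-0.002,-0.06],"roll":0,"jaw":1}]' 25
python3 -c "
from h import *
to(615,331,150,-2.4)"
```

```text
time_s: 3.15
ee_pos: [551.2, -25.1, 168.1]
ee_rot: [-180.0, 0.2, -2.4]
force: [0.4, 0.5, -4.0]
gripper_width: 41.5
xyz [ 0.0487 -0.3584  0.018 ] roll -0.0
```

```bash
python3 -m pendant '[{"xyz":[0,0,-0.02],"roll":0,"jaw":1},{"xyz":[0.002,-0.02,-0.035],"roll":0,"jaw":1},{"xyz":[0.008,-0.06,-0.04],"roll":0,"jaw":1},{"xyz":[0.014,-0.105,-0.04],"roll":0,"jaw":1},{"xyz":[0.02,-0.15,-0.04],"roll":0,"jaw":1},{"xyz":[0.026,-0.195,-0.04],"roll":0,"jaw":1},{"xyz":[0.032,-0.24,-0.04],"roll":0,"jaw":1},{"xyz":[0.038,-0.28,-0.04],"roll":0,"jaw":1}]' 25
python3 -m pendant '[{"xyz":[0.006,-0.04,0],"roll":0,"jaw":1},{"xyz":[0.009,-0.065,0.01],"roll":0,"jaw":1},{"xyz":[0.011,-0.078,0.03],"roll":0,"jaw":1},{"xyz":[0.011,-0.078,0.055],"roll":0,"jaw":1},{"xyz":[0.011,-0.078,0.07],"roll":0,"jaw":1},{"xyz":[0.011,-0.078,0.082],"roll":0,"jaw":1},{"xyz":[0.011,-0.078,0.084],"roll":0,"jaw":1},{"xyz":[0.011,-0.078,0.084],"roll":0,"jaw":1}]' 25
python3 -c "
from h import *
to(615,331,112,-2.4)
grab('side','side2')
cv2.imwrite('pics/s2.png',cv2.resize(cv2.imread('pics/side2.png')[180:340,100:300],None,fx=3,fy=3,interpolation=2))"
```

```text
time_s: 4.15
ee_pos: [601.4, 256.2, 208.0]
ee_rot: [-180.0, 0.1, -2.4]
force: [1.1, -0.5, -4.3]
gripper_width: 41.6
time_s: 5.15
ee_pos: [616.9, 330.4, 125.6]
ee_rot: [-180.0, -0.1, -2.5]
force: [0.1, -0.8, -4.2]
gripper_width: 41.8
xyz [-0.0019 -0.0005  0.0136] roll -0.1
```

View pics/s2.png

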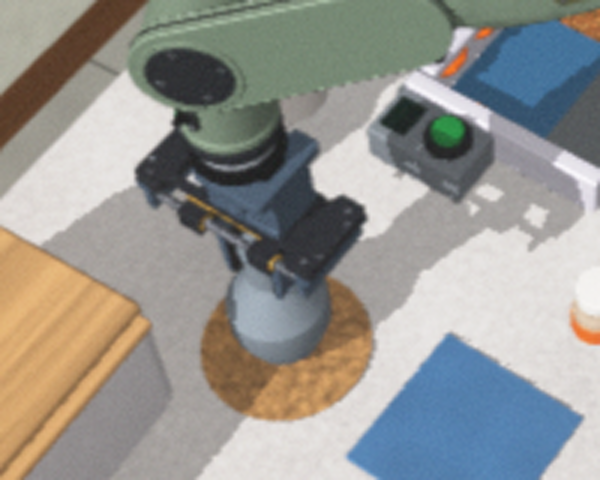

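The crop shows the vase over the middle of the cork mat at about (285,340). Now to lower it and release.

```bash
python3 -m pendant '[{"xyz":[-0.001,0,0.005],"roll":0,"jaw":1},{"xyz":[-0.001,0,0.009],"roll":0,"jaw":1},{"xyz":[-0.001,0,0.012],"roll":0,"jaw":1},{"xyz":[-0.001,0,0.0135],"roll":0,"jaw":1},{"xyz":[-0.001,0,0.014],"roll":0,"jaw":1},{"xyz":[-0.001,0,0.014],"roll":0,"jaw":0.9},{"xyz":[-0.001,0,0.014],"roll":0,"jaw":0.45},{"xyz":[-0.001,0,0.014],"roll":0,"jaw":0.2}]' 10
python3 -m pendant '[{"xyz":[0,0,0],"roll":0,"jaw":0},{"xyz":[0,0,0],"roll":0,"jaw":0},{"xyz":[0,0,-0.015],"roll":0,"jaw":0},{"xyz":[0,0,-0.05],"roll":0,"jaw":0},{"xyz":[0,0,-0.10],"roll":0,"jaw":0},{"xyz":[0,0.06,-0.11],"roll":0,"jaw":0},{"xyz":[0,0.12,-0.11],"roll":0,"jaw":0},{"xyz":[0,0.18,-0.11],"roll":0,"jaw":0}]'
python3 -c "
from h import *
p,d=grab('top','top3')
C=cloud('top',d)[140:240,90:190]
m=C[...,2]>140; print(m.sum(),C[m].mean(0),C[m].min(0),C[m].max(0))
print(r2w(-50,-185-167-40+85))
to(*r2w(-50,-320),220,-2.4)
cv2.imwrite('pics/t3.png',cv2.resize(p[140:290,90:430],None,fx=2.3,fy=2.3,interpolation=2))"
```

```text
time_s: 6.2
ee_pos: [615.9, 330.8, 111.4]
ee_rot: [-180.0, -0.1, -2.4]
force: [0.4, -0.0, 0.1]
gripper_width: 57.2
time_s: 7.2
ee_pos: [608.0, 149.2, 222.6]
ee_rot: [-180.0, -0.1, -2.4]
force: [0.5, 0.1, 0.8]
gripper_width: 90.9
5478 [505.90037741 159.02555675 570.10857244] [373.83171633   5.94874996 145.11241704] [ 636.52189318  350.72124199 1211.80729917]
[ 525.8880328  -349.83692615]
xyz [-0.0584  0.5074  0.006 ] roll -0.3
```

View pics/t3.png

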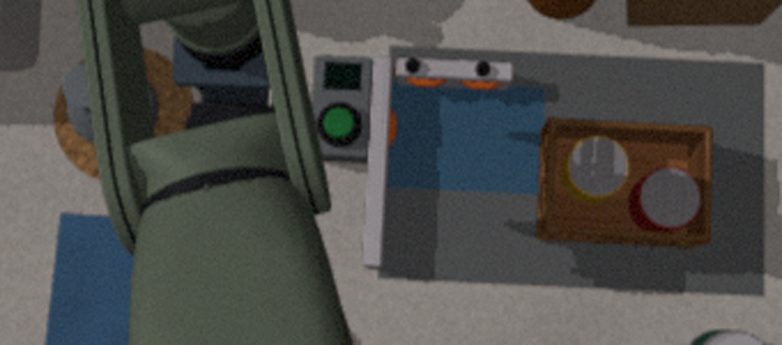

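The vase stands on the mat at about (110,100), and the basket hasn't moved. I'll go to the right of the basket next.

```bash
python3 -m pendant '[{"xyz":[-0.007,0.062,0],"roll":0,"jaw":0},{"xyz":[-0.014,0.124,0],"roll":0,"jaw":0},{"xyz":[-0.021,0.186,0],"roll":0,"jaw":0},{"xyz":[-0.028,0.248,0],"roll":0,"jaw":0},{"xyz":[-0.035,0.31,0],"roll":0,"jaw":0},{"xyz":[-0.042,0.372,0],"roll":0,"jaw":0},{"xyz":[-0.049,0.434,0],"roll":0,"jaw":0},{"xyz":[-0.058,0.495,0],"roll":0,"jaw":0}]'
python3 -c "
from h import *
p,d=grab('top','top4')
C=cloud('top',d)[140:240,90:190]
m=(C[...,2]>140)&(C[...,2]<170); print(m.sum(),C[m].mean(0),C[m].min(0),C[m].max(0))
to(*r2w(-50,-318),25,-2.9)"
```

```text
time_s: 8.25
ee_pos: [528.9, -343.5, 222.3]
ee_rot: [179.9, -0.1, -2.4]
force: [0.6, -0.7, -1.3]
gripper_width: 91.1
322 [613.95914394 328.73639558 154.03560199] [592.18008758 307.94401082 140.00639888] [636.62998384 351.05067371 160.25113426]
xyz [-0.0011  0.0078  0.1969] roll 0.2
```

```bash
python3 -m pendant '[{"xyz":[-0.001,0.008,0.05],"roll":0,"jaw":0},{"xyz":[-0.001,0.008,0.1],"roll":0,"jaw":0},{"xyz":[-0.001,0.008,0.15],"roll":0,"jaw":0},{"xyz":[-0.001,0.008,0.185],"roll":0,"jaw":0},{"xyz":[-0.001,0.008,0.197],"roll":0,"jaw":0},{"xyz":[-0.001,-0.01,0.197],"roll":0,"jaw":0},{"xyz":[-0.001,-0.025,0.197],"roll":0,"jaw":0},{"xyz":[-0.001,-0.034,0.197],"roll":0,"jaw":0}]'
python3 -m pendant '[{"xyz":[0,-0.004,0],"roll":0,"jaw":0},{"xyz":[0,-0.008,0],"roll":0,"jaw":0},{"xyz":[0,-0.012,0],"roll":0,"jaw":0},{"xyz":[0,-0.016,0],"roll":0,"jaw":0},{"xyz":[0,-0.020,0],"roll":0,"jaw":0},{"xyz":[0,-0.024,0],"roll":0,"jaw":0},{"xyz":[0,-0.028,0],"roll":0,"jaw":0},{"xyz":[0,-0.032,0],"roll":0,"jaw":0}]'
python3 -c "
from h import *
s=env.state();e=s['ee_pos'][:2]-O;print(e@ex,e@ey,s['force'],s['torque'])"
```

```text
time_s: 9.3
ee_pos: [530.9, -307.5, 26.0]
ee_rot: [179.8, -0.2, -2.3]
force: [0.1, -5.1, 0.9]
gripper_width: 91.3
time_s: 10.3
ee_pos: [532.0, -277.5, 26.0]
ee_rot: [179.7, -0.2, -2.4]
force: [-0.6, -6.9, 4.7]
gripper_width: 91.2
-46.875829504916524 -234.4544137402923 [-0.62360689 -6.88222837  4.69107224] [-0.84006731  0.05083778  0.04715288]
```

```bash
python3 -m pendant '[{"xyz":[0,-0.01,0],"roll":0,"jaw":0},{"xyz":[0,-0.024,0],"roll":0,"jaw":0},{"xyz":[0,-0.038,0],"roll":0,"jaw":0},{"xyz":[0,-0.052,0],"roll":0,"jaw":0},{"xyz":[0,-0.066,0],"roll":0,"jaw":0},{"xyz":[0,-0.08,0],"roll":0,"jaw":0},{"xyz":[0,-0.092,0],"roll":0,"jaw":0},{"xyz":[0,-0.1,0],"roll":0,"jaw":0}]'
python3 -c "
from h import *
s=env.state();e=s['ee_pos'][:2]-O;print(e@ex,e@ey,s['force'],s['torque'])
p,d=grab('top','top5')
cv2.imwrite('pics/t5.png',cv2.convertScaleAbs(cv2.resize(p[150:275,215:430],None,fx=3.7,fy=3.7,interpolation=2),alpha=1.8,beta=10))"
```

```text
time_s: 11.3
ee_pos: [536.3, -176.8, 25.9]
ee_rot: [179.8, -0.2, -2.3]
force: [-0.3, -6.5, 4.2]
gripper_width: 91.3
-46.79469980943446 -133.68325936469554 [-0.2706352  -6.52014582  4.20286059] [-0.97100717 -0.03700297  0.0019116 ]
```

View pics/t5.png

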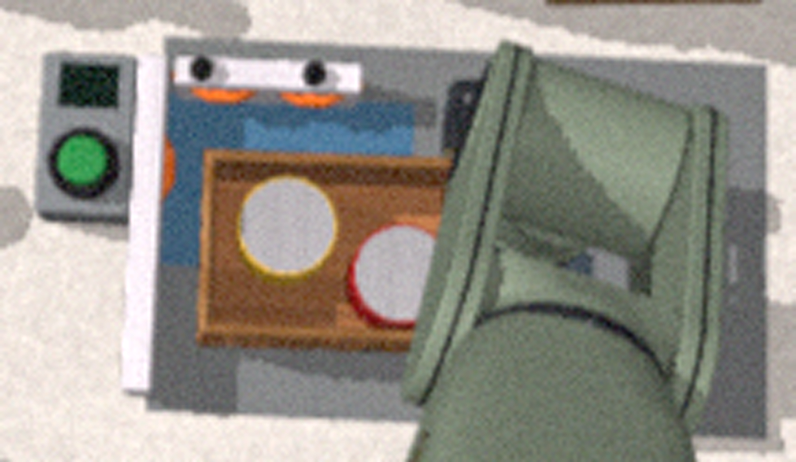

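The basket's rear-left rim corner is at (205,150), parallel to the rail and about 30 mm from it. I'll slow down for contact.

```bash
python3 -m pendant '[{"xyz":[0,-0.006,0],"roll":0,"jaw":0},{"xyz":[0,-0.012,0],"roll":0,"jaw":0},{"xyz":[0,-0.017,0],"roll":0,"jaw":0},{"xyz":[0,-0.021,0],"roll":0,"jaw":0},{"xyz":[0,-0.023,0],"roll":0,"jaw":0},{"xyz":[0,-0.025,0],"roll":0,"jaw":0},{"xyz":[0,-0.026,0],"roll":0,"jaw":0},{"xyz":[0,-0.027,0],"roll":0,"jaw":0}]'
python3 -m pendant '[{"xyz":[0,-0.0005,0],"roll":0,"jaw":0},{"xyz":[0,-0.001,0],"roll":0,"jaw":0},{"xyz":[0,-0.0015,0],"roll":0,"jaw":0},{"xyz":[0,-0.002,0],"roll":0,"jaw":0},{"xyz":[0,-0.0025,0],"roll":0,"jaw":0},{"xyz":[0,-0.003,0],"roll":0,"jaw":0},{"xyz":[0,-0.003,0],"roll":0,"jaw":0},{"xyz":[0,-0.003,0],"roll":0,"jaw":0}]'
python3 -c "
from h import *
s=env.state();e=s['ee_pos'][:2]-O;print(e@ex,e@ey,s['force'],s['torque'])"
```

```text
time_s: 12.35
ee_pos: [537.4, -150.4, 25.7]
ee_rot: [179.8, -0.2, -2.4]
force: [-0.7, -7.4, 5.9]
gripper_width: 90.9
time_s: 13.35
ee_pos: [537.4, -149.0, 25.7]
ee_rot: [179.7, -0.2, -2.4]
force: [-1.0, -13.7, 4.1]
gripper_width: 91.1
-46.86210985267414 -105.85939129273243 [ -1.01207171 -13.73938465   4.07951772] [-1.88199175  0.1465204  -0.08489321]
```

Rail contact is felt: the force rose from 7 to 14 N. Now to back off, rotate 90° and move in front of the basket.

```bash
python3 -m pendant '[{"xyz":[0,0.015,0],"roll":0,"jaw":0},{"xyz":[0,0.035,-0.02],"roll":0,"jaw":0},{"xyz":[0,0.035,-0.075],"roll":0,"jaw":0},{"xyz":[-0.03,0.035,-0.11],"roll":10,"jaw":0},{"xyz":[-0.07,0.01,-0.11],"roll":20,"jaw":0},{"xyz":[-0.1,-0.03,-0.11],"roll":30,"jaw":0},{"xyz":[-0.115,-0.08,-0.11],"roll":40,"jaw":0},{"xyz":[-0.115,-0.106,-0.11],"roll":50,"jaw":0}]'
python3 -m pendant '[{"xyz":[0,0,0],"roll":10,"jaw":0},{"xyz":[0,0,0],"roll":20,"jaw":0},{"xyz":[0,0,0],"roll":30,"jaw":0},{"xyz":[0,0,0],"roll":40,"jaw":0},{"xyz":[0,0,0.04],"roll":40,"jaw":0},{"xyz":[0,0,0.08],"roll":40,"jaw":0},{"xyz":[0,0,0.105],"roll":40,"jaw":0},{"xyz":[0,0,0.11],"roll":40,"jaw":0}]'
python3 -c "
from h import *
s=env.state();e=s['ee_pos'][:2]-O;print(e@ex,e@ey,s['force'],s['torque'])
to(*r2w(-130,0),25,-92.4)"
```

```text
time_s: 14.35
ee_pos: [423.5, -32.8, 133.9]
ee_rot: [180.0, 0.1, -52.7]
force: [1.4, -0.2, -0.2]
gripper_width: 91.2
time_s: 15.35
ee_pos: [424.0, -34.5, 22.6]
ee_rot: [179.7, 0.0, -92.5]
force: [0.2, 0.1, -0.1]
gripper_width: 91.3
-164.9717941363605 3.819560830387758 [ 0.1767368   0.06075798 -0.11141249] [0.08157234 0.04181404 0.04060633]
xyz [ 0.0038 -0.035  -0.0026] roll -0.1
```

```bash
python3 -m pendant '[{"xyz":[0.002,-0.015,0],"roll":0,"jaw":0},{"xyz":[0.002,-0.028,0],"roll":0,"jaw":0},{"xyz":[0.002,-0.034,0],"roll":0,"jaw":0},{"xyz":[0.002,-0.04,0],"roll":0,"jaw":0},{"xyz":[0.002,-0.046,0],"roll":0,"jaw":0},{"xyz":[0.002,-0.052,0],"roll":0,"jaw":0},{"xyz":[0.002,-0.056,0],"roll":0,"jaw":0},{"xyz":[0.002,-0.06,0],"roll":0,"jaw":0}]'
python3 -c "
from h import *
s=env.state();e=s['ee_pos'][:2]-O;print(e@ex,e@ey,s['force'],s['torque'])
p,d=grab('top','top6')
cv2.imwrite('pics/t6.png',cv2.convertScaleAbs(cv2.resize(p[150:275,215:430],None,fx=3.7,fy=3.7,interpolation=2),alpha=1.8,beta=10))"
```

```text
time_s: 16.35
ee_pos: [482.5, -39.3, 24.2]
ee_rot: [179.6, -0.0, -92.4]
force: [-8.8, -1.6, 6.6]
gripper_width: 91.1
-106.3945177186272 1.4188831344955046 [-8.77870776 -1.58608318  6.56404796] [-0.29436057  1.19707894 -0.15901779]
```

View pics/t6.png

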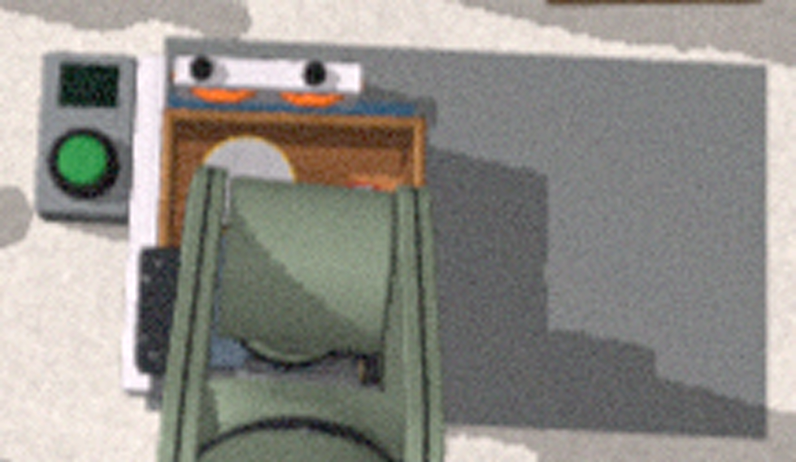

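The basket lies along the rail with its rear rim edge at y≈110, a short way from the stop. I'll continue slowly.

```bash
python3 -m pendant '[{"xyz":[0,-0.003,0],"roll":0,"jaw":0},{"xyz":[0,-0.006,0],"roll":0,"jaw":0},{"xyz":[0,-0.008,0],"roll":0,"jaw":0},{"xyz":[0,-0.010,0],"roll":0,"jaw":0},{"xyz":[0,-0.011,0],"roll":0,"jaw":0},{"xyz":[0,-0.012,0],"roll":0,"jaw":0},{"xyz":[0,-0.013,0],"roll":0,"jaw":0},{"xyz":[0,-0.014,0],"roll":0,"jaw":0}]'
python3 -m pendant '[{"xyz":[0,-0.0007,0],"roll":0,"jaw":0},{"xyz":[0,-0.0014,0],"roll":0,"jaw":0},{"xyz":[0,-0.0021,0],"roll":0,"jaw":0},{"xyz":[0,-0.0028,0],"roll":0,"jaw":0},{"xyz":[0,-0.0035,0],"roll":0,"jaw":0},{"xyz":[0,-0.0042,0],"roll":0,"jaw":0},{"xyz":[0,-0.005,0],"roll":0,"jaw":0},{"xyz":[0,-0.005,0],"roll":0,"jaw":0}]'
python3 -c "
from h import *
s=env.state();e=s['ee_pos'][:2]-O;print(e@ex,e@ey,s['force'],s['torque'])"
```

```text
time_s: 17.4
ee_pos: [496.4, -40.0, 24.1]
ee_rot: [179.6, -0.0, -92.4]
force: [-8.6, -2.3, 5.2]
gripper_width: 90.6
time_s: 18.4
ee_pos: [501.2, -40.3, 24.1]
ee_rot: [179.6, -0.0, -92.5]
force: [-8.9, -1.4, 5.3]
gripper_width: 91.6
-87.66980753224358 1.2212998272902937 [-8.90436247 -1.44283825  5.31010088] [-0.33438893  1.13991941 -0.22543961]
```

```bash
python3 -m pendant '[{"xyz":[0,-0.0005,0],"roll":0,"jaw":0},{"xyz":[0,-0.001,0],"roll":0,"jaw":0},{"xyz":[0,-0.0015,0],"roll":0,"jaw":0},{"xyz":[0,-0.002,0],"roll":0,"jaw":0},{"xyz":[0,-0.0025,0],"roll":0,"jaw":0},{"xyz":[0,-0.003,0],"roll":0,"jaw":0},{"xyz":[0,-0.003,0],"roll":0,"jaw":0},{"xyz":[0,-0.003,0],"roll":0,"jaw":0}]'
python3 -c "
from h import *
s=env.state();e=s['ee_pos'][:2]-O;print(e@ex,e@ey,s['force'],s['torque'])"
```

```text
time_s: 19.4
ee_pos: [503.8, -40.4, 24.1]
ee_rot: [179.5, -0.0, -92.5]
force: [-9.9, -0.8, 6.0]
gripper_width: 91.2
-84.98136775744854 1.2193977792700772 [-9.87231147 -0.8000521   6.04213664] [-0.36720767  1.25740282 -0.2277363 ]
```

```bash
python3 -m pendant '[{"xyz":[0,-0.0005,0],"roll":0,"jaw":0},{"xyz":[0,-0.001,0],"roll":0,"jaw":0},{"xyz":[0,-0.0015,0],"roll":0,"jaw":0},{"xyz":[0,-0.002,0],"roll":0,"jaw":0},{"xyz":[0,-0.0025,0],"roll":0,"jaw":0},{"xyz":[0,-0.003,0],"roll":0,"jaw":0},{"xyz":[0,-0.003,0],"roll":0,"jaw":0},{"xyz":[0,-0.003,0],"roll":0,"jaw":0}]'
python3 -c "
from h import *
s=env.state();e=s['ee_pos'][:2]-O;print(e@ex,e@ey,s['force'],s['torque'])"
```

```text
time_s: 20.4
ee_pos: [504.2, -40.5, 24.1]
ee_rot: [179.2, -0.0, -92.5]
force: [-15.9, -2.2, 11.7]
gripper_width: 91.1
-84.57809659944155 1.2045470561833256 [-15.85991283  -2.16145174  11.69612273] [-0.48081757  2.04726862 -0.26923818]
```

The stop is felt: the TCP advanced only 0.4 of 3 mm and the force rose. One small extra push to seat both tabs, then I'll back off and check with the side camera.

```bash
python3 -m pendant '[{"xyz":[0,-0.0005,0],"roll":0,"jaw":0},{"xyz":[0,-0.001,0],"roll":0,"jaw":0},{"xyz":[0,-0.0015,0],"roll":0,"jaw":0},{"xyz":[0,-0.002,0],"roll":0,"jaw":0},{"xyz":[0,-0.002,0],"roll":0,"jaw":0},{"xyz":[0,0.005,0],"roll":0,"jaw":0},{"xyz":[0,0.02,0],"roll":0,"jaw":0},{"xyz":[0,0.04,0],"roll":0,"jaw":0}]'
python3 -m pendant '[{"xyz":[0,0,-0.05],"roll":0,"jaw":0},{"xyz":[0,0,-0.11],"roll":0,"jaw":0},{"xyz":[0.06,0,-0.15],"roll":0,"jaw":0},{"xyz":[0.12,0,-0.15],"roll":0,"jaw":0},{"xyz":[0.18,0,-0.15],"roll":0,"jaw":0},{"xyz":[0.24,0,-0.15],"roll":0,"jaw":0},{"xyz":[0.26,0,-0.15],"roll":0,"jaw":0},{"xyz":[0.26,0,-0.15],"roll":0,"jaw":0}]'
python3 - <<'E'
from h import *
s=env.state();print(s['ee_pos'],s['force'])
p,d=grab('top','top7'); q,ds=grab('side','side7')
A=cv2.convertScaleAbs(cv2.resize(p[155:250,215:345],None,fx=3.0,fy=3.0,interpolation=2),alpha=1.8,beta=10)
B=cv2.resize(q[145:250,220:365],None,fx=2.7,fy=2.71,interpolation=2)
h=max(A.shape[0],B.shape[0]); 
pad=lambda i:cv2.copyMakeBorder(i,0,h-i.shape[0],0,0,0)
cv2.imwrite('pics/c7.png',np.hstack([pad(A),pad(B)])); print(A.shape,B.shape)
C=cloud('top',d); 
m=np.zeros(d.shape,bool); m[160:260,255:345]=1; m&=(C[...,2]>72)&(C[...,2]<86)&(d>0)
print(cv2.minAreaRect(C[m][:,:2].astype(np.float32)))
E
```

```text
time_s: 21.4
ee_pos: [471.1, -38.6, 24.3]
ee_rot: [-179.9, -0.0, -92.4]
force: [-0.6, 0.4, 0.3]
gripper_width: 91.0
time_s: 22.4
ee_pos: [459.5, -299.0, 173.8]
ee_rot: [-180.0, 0.0, -92.6]
force: [1.1, 0.7, -0.2]
gripper_width: 91.4
[ 459.45729236 -298.9754367   173.78203892] [ 1.08524532  0.73524348 -0.2431846 ]
(285, 390, 3) (285, 392, 3)
((582.933349609375, -47.255279541015625), (171.93882751464844, 122.15703582763672), 88.02243041992188)
```

View pics/c7.png

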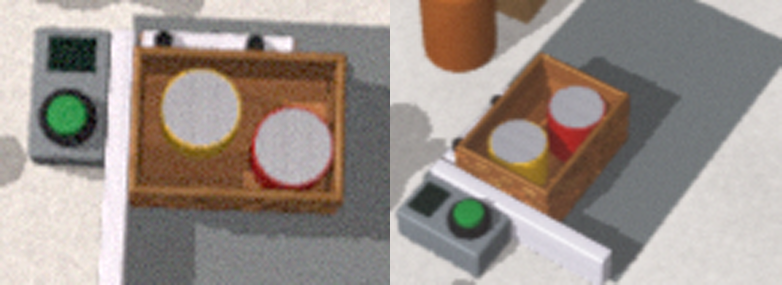

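The basket looks flush with both the rail and the stop (measured yaw -2.0°, reader x ≈ -6). The stop push could have loosened the rail contact, so I'll give a gentle nudge towards the rail with the fingers shut.

```bash
python3 - <<'E'
from h import *
print(w('top',365,150,0),w('top',430,150,0),w('top',258.3,221.3,80)[:2], r2w(-66,85))
to(*r2w(-6,-125),25,-92.4)
E
```

```text
[ 716.56249886 -236.23187541    0.        ] [ 715.79601056 -404.99233302    0.        ] [521.67989997  37.86938667] [526.31732378  42.4892337 ]
xyz [-0.1318 -0.1125  0.149 ] roll 0.0
```

```bash
python3 -m pendant '[{"xyz":[-0.04,-0.04,0],"roll":0,"jaw":1},{"xyz":[-0.08,-0.08,0],"roll":0,"jaw":1},{"xyz":[-0.12,-0.112,0],"roll":0,"jaw":1},{"xyz":[-0.12,-0.112,0.05],"roll":0,"jaw":1},{"xyz":[-0.12,-0.112,0.1],"roll":0,"jaw":1},{"xyz":[-0.12,-0.112,0.14],"roll":0,"jaw":1},{"xyz":[-0.12,-0.112,0.149],"roll":0,"jaw":1},{"xyz":[-0.13,-0.112,0.149],"roll":0,"jaw":1}]' 40
python3 -m pendant '[{"xyz":[-0.005,0,0],"roll":0,"jaw":1},{"xyz":[-0.010,0,0],"roll":0,"jaw":1},{"xyz":[-0.015,0,0],"roll":0,"jaw":1},{"xyz":[-0.018,0,0],"roll":0,"jaw":1},{"xyz":[-0.020,0,0],"roll":0,"jaw":1},{"xyz":[-0.022,0,0],"roll":0,"jaw":1},{"xyz":[-0.023,0,0],"roll":0,"jaw":1},{"xyz":[-0.024,0,0],"roll":0,"jaw":1}]'
python3 -c "
from h import *
s=env.state();e=s['ee_pos'][:2]-O;print(e@ex,e@ey,s['force'],s['torque'],s['gripper_width'])"
```

```text
time_s: 23.5
ee_pos: [577.5, -172.4, 25.6]
ee_rot: [-180.0, -0.0, -92.4]
force: [0.2, 0.1, 0.5]
gripper_width: 13.9
time_s: 24.5
ee_pos: [578.1, -149.4, 24.9]
ee_rot: [180.0, -0.0, -92.4]
force: [0.0, -1.0, 0.1]
gripper_width: 0.1
-6.25472467952517 -104.52685364917127 [ 0.03684156 -0.96491836  0.0969313 ] [ 0.06546135  0.06737875 -0.01392917] 0.13845742500622854
```

```bash
python3 -m pendant '[{"xyz":[-0.0007,0,0],"roll":0,"jaw":1},{"xyz":[-0.0014,0,0],"roll":0,"jaw":1},{"xyz":[-0.0021,0,0],"roll":0,"jaw":1},{"xyz":[-0.0028,0,0],"roll":0,"jaw":1},{"xyz":[-0.0035,0,0],"roll":0,"jaw":1},{"xyz":[-0.0042,0,0],"roll":0,"jaw":1},{"xyz":[-0.005,0,0],"roll":0,"jaw":1},{"xyz":[-0.005,0,0],"roll":0,"jaw":1}]'
python3 -c "
from h import *
s=env.state();e=s['ee_pos'][:2]-O;print(e@ex,e@ey,s['force'],s['torque'],s['gripper_width'])"
```

```text
time_s: 25.5
ee_pos: [577.7, -146.8, 25.0]
ee_rot: [180.0, -0.2, -92.4]
force: [-2.1, -9.7, -0.3]
gripper_width: 0.3
-6.732640075597649 -101.92900258218761 [-2.14967004 -9.70742445 -0.29621023] [-1.2468905   0.35808172  0.0066307 ] 0.34646711170421884
```

```bash
python3 -m pendant '[{"xyz":[-0.0005,0,0],"roll":0,"jaw":1},{"xyz":[-0.001,0,0],"roll":0,"jaw":1},{"xyz":[-0.0015,0,0],"roll":0,"jaw":1},{"xyz":[-0.002,0,0],"roll":0,"jaw":1},{"xyz":[-0.0025,0,0],"roll":0,"jaw":1},{"xyz":[-0.003,0,0],"roll":0,"jaw":1},{"xyz":[-0.003,0,0],"roll":0,"jaw":1},{"xyz":[-0.003,0,0],"roll":0,"jaw":1}]'
python3 -c "
from h import *
s=env.state();e=s['ee_pos'][:2]-O;print(e@ex,e@ey,s['force'],s['torque'],s['gripper_width'])"
```

```text
time_s: 26.5
ee_pos: [576.9, -146.5, 25.2]
ee_rot: [179.9, -0.4, -92.3]
force: [-6.2, -19.7, 1.6]
gripper_width: 0.3
-7.510057373378196 -101.71243020144405 [ -6.20352288 -19.65044901   1.59586639] [-2.57447534  0.76512867 -0.04001839] 0.3436503550732999
```

The basket is firmly against the rail (20 N with no motion). Now I'll back off, raise, and go over the button with the fingers shut.

```bash
python3 -m pendant '[{"xyz":[0.006,0,0],"roll":0,"jaw":1},{"xyz":[0.025,0,0],"roll":0,"jaw":1},{"xyz":[0.025,0,-0.05],"roll":0,"jaw":1},{"xyz":[0.025,0,-0.11],"roll":0,"jaw":1},{"xyz":[-0.03,-0.003,-0.13],"roll":0,"jaw":1},{"xyz":[-0.09,-0.006,-0.13],"roll":0,"jaw":1},{"xyz":[-0.15,-0.009,-0.12],"roll":0,"jaw":1},{"xyz":[-0.21,-0.009,-0.11],"roll":0,"jaw":1}]'
python3 - <<'E'
from h import *
to(595.3,91,75,-92.4)
d=np.load('pics/top7.npy');C=cloud('top',d)
p=cv2.imread('pics/top7.png');g=cv2.inRange(cv2.cvtColor(p,cv2.COLOR_BGR2HSV),(45,120,40),(80,255,255))>0
m=np.zeros(d.shape,bool);m[180:208,222:250]=1;m&=g&(d>0);print(m.sum(),np.median(C[m],0))
E
```

```text
time_s: 27.5
ee_pos: [596.9, 69.6, 135.1]
ee_rot: [-179.9, 0.0, -92.4]
force: [1.0, 0.4, -0.4]
gripper_width: 0.3
xyz [-0.0213  0.0026  0.0601] roll -0.0
136 [592.44460037  89.54344992  67.30303516]
```

```bash
python3 -m pendant '[{"xyz":[-0.0205,0.004,0],"roll":0,"jaw":1},{"xyz":[-0.0205,0.004,0.03],"roll":0,"jaw":1},{"xyz":[-0.0205,0.004,0.055],"roll":0,"jaw":1},{"xyz":[-0.0205,0.004,0.063],"roll":0,"jaw":1},{"xyz":[-0.0205,0.004,0.066],"roll":0,"jaw":1},{"xyz":[-0.0205,0.004,0.069],"roll":0,"jaw":1},{"xyz":[-0.0205,0.004,0.071],"roll":0,"jaw":1},{"xyz":[-0.0205,0.004,0.071],"roll":0,"jaw":1}]'
python3 -c "
from h import *
s=env.state();print(s['ee_pos'],s['force'])"
```

```text
time_s: 28.5
ee_pos: [594.0, 88.4, 64.9]
ee_rot: [-179.9, -0.0, -92.4]
force: [0.9, -1.7, 3.4]
gripper_width: 0.3
[594.03824962  88.44959885  64.88558527] [ 0.90279745 -1.6540054   3.42038562]
```

```bash
python3 -m pendant '[{"xyz":[0,0,0.001],"roll":0,"jaw":1},{"xyz":[0,0,0.002],"roll":0,"jaw":1},{"xyz":[0,0,0.003],"roll":0,"jaw":1},{"xyz":[0,0,0.004],"roll":0,"jaw":1},{"xyz":[0,0,0.005],"roll":0,"jaw":1},{"xyz":[0,0,0.006],"roll":0,"jaw":1},{"xyz":[0,0,0.007],"roll":0,"jaw":1},{"xyz":[0,0,0.007],"roll":0,"jaw":1}]'
python3 -c "
from h import *
s=env.state();print(s['ee_pos'],s['force'])"
```

```text
time_s: 29.5
ee_pos: [594.1, 88.5, 61.0]
ee_rot: [-179.8, -0.0, -92.4]
force: [-4.7, -3.9, 25.5]
gripper_width: 0.5
[594.11508617  88.49139537  61.01746698] [-4.73100228 -3.9020279  25.49827125]
```

The button has bottomed out (25 N, no further travel). Release, retreat and check.

```bash
python3 -m pendant '[{"xyz":[0,0,-0.005],"roll":0,"jaw":1},{"xyz":[0,0,-0.02],"roll":0,"jaw":1},{"xyz":[0,0,-0.06],"roll":0,"jaw":1},{"xyz":[0,0,-0.12],"roll":0,"jaw":1},{"xyz":[0,0.06,-0.15],"roll":0,"jaw":1},{"xyz":[0.06,0.12,-0.15],"roll":0,"jaw":1},{"xyz":[0.12,0.17,-0.15],"roll":0,"jaw":1},{"xyz":[0.18,0.2,-0.15],"roll":0,"jaw":1}]'
python3 -m pendant '[{"xyz":[0.06,0.02,0],"roll":0,"jaw":1},{"xyz":[0.12,0.02,0],"roll":0,"jaw":1},{"xyz":[0.18,0.02,0],"roll":0,"jaw":1},{"xyz":[0.24,0.02,0],"roll":0,"jaw":1},{"xyz":[0.26,0.02,0],"roll":0,"jaw":1},{"xyz":[0.26,0.02,0],"roll":0,"jaw":1},{"xyz":[0.26,0.02,0],"roll":0,"jaw":1},{"xyz":[0.26,0.02,0],"roll":0,"jaw":1}]'
python3 - <<'E'
from h import *
s=env.state();print(s['ee_pos'],s['force'])
p,d=grab('top','top8'); q,ds=grab('side','side8')
A=cv2.convertScaleAbs(cv2.resize(p[150:240,100:340],None,fx=3.2,fy=3.2,interpolation=2),alpha=1.8,beta=10)
B=cv2.resize(q[145:320,160:365],None,fx=1.7,fy=1.7,interpolation=2)
B=cv2.copyMakeBorder(B,0,0,0,A.shape[1]-B.shape[1],0)
cv2.imwrite('pics/c8.png',np.vstack([A,B]))
C=cloud('top',d)
m=np.zeros(d.shape,bool); m[160:260,255:345]=1; m&=(C[...,2]>72)&(C[...,2]<86)&(d>0)
r=cv2.minAreaRect(C[m][:,:2].astype(np.float32)); e=np.array(r[0])-O; print(r,e@ex,e@ey)
g=cv2.inRange(cv2.cvtColor(p,cv2.COLOR_BGR2HSV),(45,120,40),(80,255,255))>0
m=np.zeros(d.shape,bool);m[180:208,222:250]=1;m&=g&(d>0);print(m.sum(),np.median(C[m],0))
E
```

```text
time_s: 30.5
ee_pos: [408.5, -46.1, 206.6]
ee_rot: [179.9, 0.0, -92.3]
force: [0.4, -1.3, 0.2]
gripper_width: 0.0
time_s: 31.5
ee_pos: [380.2, -303.3, 207.0]
ee_rot: [180.0, 0.0, -92.3]
force: [0.1, -0.8, 0.4]
gripper_width: 0.6
[ 380.16356792 -303.25824906  206.96434077] [ 0.06487874 -0.78993585  0.41427924]
((582.3811645507812, -46.2374267578125), (171.97848510742188, 122.10868072509766), 87.26850891113281) -6.269849833272912 -1.301122123529183
136 [592.41892343  89.43847493  67.32829726]
```

View pics/c8.png

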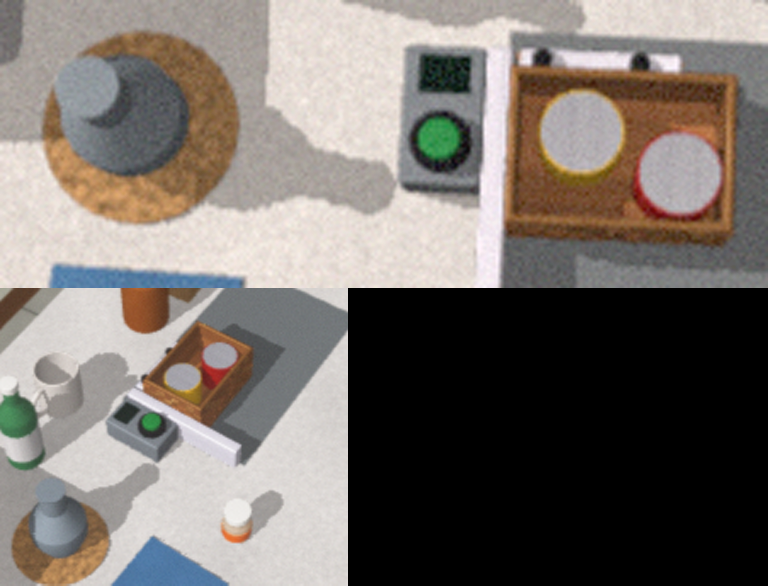

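The check picture shows the vase upright on the mat at about (120,115), the button up at (440,138), and the basket flush with the rail and stop. Its measured pose is x −6, y −1 mm, and the bystanders are untouched. Handing in.

```bash
python3 -c "
from workcell import env
print(env.job_done())"
```

```text
the job is handed in; nothing more can be done
None
```

I moved the vase onto the cork mat, slid the basket into the reader's corner, pressed the button, and handed the job in at about 31.5 s. No verdict was reported.

**Vase:** It stands upright and released on the cork mat, about 2.5 mm from the centre.

**Basket:** I pushed it to the side rail, then along the rail to the rear stop, then gave a last nudge into the rail.
- **Contact:** both were felt: about 16 N at the stop, with the basket no longer moving, and about 20 N at the rail.
- **Position:** the last depth check put its centre at reader x ≈ −6 mm, y ≈ −1 mm, within about 0.5° of the reader.
- **After the nudge:** its measured x was about 0.5 mm further from the stop than before, within measurement noise. I did not push against the stop again, because the tabs have about 3 mm to spare.

**Button:** It bottomed out at about 25 N and came back up to its earlier height.

**Not checked directly:** the tabs are hidden behind the basket, so I inferred they are in from the felt contacts and the measured position. I checked the bystanders only by eye; the ones in view did not look moved.

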